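# Free the ratchet pawl and close the bead-setting press

### The arm

A 7-joint arm with a two-finger parallel gripper is mounted at the origin on the work surface. World frame = base frame: x ahead of the robot, y to its left, z up, the work surface at z = 0. Lengths are in mm, angles in rad, forces in N, time in s.
With the tool pointing down it reaches from about 400 to 850 mm from the base axis. Payload 4.4 kg.
Tool frame: the origin (TCP) lies at the very end of the fingers, on their centre line; the grasp point (between the pads) lies arm.tcp_to_grasp behind it (arm.tcp_to_grasp is the distance from the TCP to the grasp point, in mm); z points along the fingers, y is the direction in which the jaws open and shut (so a half turn about z gives the same grasp; the last joint's range is limited). The gripper opens to 94 mm and grips with 3 to 60 N. Pads are 16 mm wide; open, the fingers measure 119 mm over their backs; the gripper's body (75 mm by 177 mm) begins 78 mm behind the grasp point.
Start: joints at [-0.066, 0.628, 0.038, 1.517, -0.027, 0.996, -0.02], TCP at [650.014, 0.028, 205.478] pointing down, gripper open.
Joint ranges: [-3.06, 3.06], [-0.37, 2.12], [-1.25, 1.32], [0.18, 2.47], [-1.1, 4.24], [0.23, 1.98], [-2.94, 2.94]. Speed limits (rad/s): [2.57, 2.57, 3.14, 3.14, 3.14, 3.14, 3.14].

### API

Orientations are given as [roll, pitch, yaw] about the fixed x, y, z axes, in that order (R = Rz(yaw) Ry(pitch) Rx(roll)).
In Python, from bench import arm gives the robot as it stands.
- The arm moves only by the tool servo_tool, never from a script. Its argument "rows" is one flat list of numbers, 7 for each row, row after row: the finger opening in mm, from 0 to 94, then the shift along the world's x, y, z in units of 25 mm (1.0 is 25 mm), then the turn, a rotation vector about the world's x, y, z in units of 8 degrees (1.0 is 8 degrees). A call has 1 to 20 rows; each row is the pose to reach, as a shift and turn from the pose commanded when the call began; what a row does not reach only later rows make up. A row lasts 1/10 s, in which the tool goes at most 50 mm and 8.59 degrees, less where a joint would pass 70% of its speed; a pose out of reach is approached as far as the arm can. A call with a gripper value outside its range is refused whole. The fingers move at their own pace and stop on an object; "grip_force" is the grip in N (left out, the last holds). Time passes only in rows, so rows that repeat a pose let the fingers close. It gives the time, the measured TCP pose, the force and the opening at its end, in the units of the state.
- arm.read_state(): the state, without advancing time (a new reading comes with each control period).
- arm.camera(name): name is "scene" or "side" or "wrist"; returns (picture, depth): 384x512x3 uint8, red, green, blue; 384x512 float32, mm along the optical axis (not along the pixel's ray), 0 where there is no reading.
- arm.calibration(name): a dict with "fovy" (degrees; the focal length in pixels is half the picture's height over the tangent of half this angle, whatever the lens; pixels are square), "cx", "cy" (the principal point, pixels), "k1" (the pictures are not rectified: a ray, as slopes to the right and down, at radius r is drawn at 1 + k1 r^2 times it, then the intrinsics apply), "R" (3x3) and "t" (3): a world point X has camera coordinates R X + t; the wrist camera has in their place "mount" (4x4, takes a point from camera to tool coordinates, whose origin is the TCP and whose axes are the flange's). Camera axes: x right, y down, z forward; pixel columns grow to the right and rows downward; lengths in mm; the calibration is good to about 2 mm. A picture is of the moment at which its call begins: read the wrist's pose just before it. calibration takes no time and is no camera call.
- arm.job_done(): hands the job in, once; it reports no verdict.
The state is a dict: "clock": time; "qpos": joint angles; "qd": joint speeds; "effort": joint torques, N m; "tool_pos": TCP position; "ee_rot": TCP orientation; "contact_force": force on the tool from outside, world axes, zero at the start; "wrist_torque": the same for the moment, N m; "opening": finger opening in mm.
Only numpy, scipy, OpenCV 4.12 (cv2) and the standard library are available. Lean on these libraries where they do the work, as an engineer would, in place of code of your own. Each camera call takes 0.05 s, during which the arm holds its last target. There are 200 camera calls.

### The job

Close the small setting press on the bead stall: first press the tab of its ratchet pawl down until the pawl is swung fully out of the toothed wheel, then push the lever down by its cross handle as far as it goes, with the pawl left out. It is all pressing and pushing with the fingertips, nothing needs gripping; take the hand away at the end, and leave the bead jar, the wire spool and the bead box where they stand.

Things in the scene. Friction and masses are not known exactly. Their poses are not given: they have to be found in the camera images.
- press: grey bench setting press fixed to the table, base 200 x 130 mm, head to 205 mm height. Origin: on the table, below the lever's axis. Own frame (z up): lever and cross handle point to -x and swing in the x-z plane; ratchet wheel (radius 60 mm) and pawl at y = -50 mm; the pawl's tab points to +x. Its x axis points roughly to the robot's left (within 30 degrees), so the handle is on the right
- lever (a joint): lever angle, rad, growing as the handle goes down: about 0 at the start (45 degrees above level), 1.0 on the lower stop (12 degrees below level), top stop -0.07. Axis parallel to the press's y, at x = 0, 160 mm above the table. Stiff hinge, stays where left; 3 to 7 N on the handle moves it. With the pawl in the teeth it is blocked at 0.1 to 0.2 (it gives a little)
- handle_mid (a point): middle of the lever's cross handle, on its centre line: black round bar, 20 mm diameter, 100 mm long, parallel to the press's y axis (50 mm either way). At y = 50 mm in the press's frame; moves on an arc of 170 mm radius about the lever's axis, from about 280 mm down to 124 mm above the table, going outwards (-x) as it comes down
- pawl (a joint): angle of the hooked pawl, rad: about 0 = hook in the teeth, 0.32 = fully out on its stop (clear of the teeth from 0.16). Pressing the tab down turns it out. Stiff hinge, stays where it is put; 2 to 4 N on the tab moves it. Axis parallel to the press's y, at x = 79 mm, 177 mm above the table
- pawl_tab (a point): middle of the top face of the pawl's tab, a steel plate 34 x 34 x 6 mm on the press's +x side, at x = 135, y = -50 mm in its frame, 199 mm above the table and level while the pawl is in the teeth; from 0 to 0.32 rad it goes down by 19 mm and tilts
- bead_jar: loose closed jar, 50 mm in diameter, 60 mm tall, white cap; origin under its centre. A bystander
- wire_spool: loose white spool of copper wire standing on its flange, 50 mm in diameter, 36 mm tall; origin under its centre. A bystander
- bead_box: loose clear open box with six compartments of beads, 120 x 75 x 28 mm; origin under its centre. A bystander

How it is judged (in metres and radians):
On the way, in this order (a step that is already met when the one before it is completed fails the run):
1. the pawl is pressed out of the teeth (beyond 0.22 rad) while the lever is still up (below 0.25 rad) (value of joint pawl above 0.22 rad and value of joint lever below 0.25 rad), for 0.1 s.
2. the lever is pushed down past the teeth to its stop, the pawl out (value of joint lever above 0.94 rad and value of joint pawl above 0.2 rad), for 0.1 s.
At the end, for the whole second after the job is handed in: the lever is within 0.07 rad of its lower stop (at least 0.93 rad) and at rest, the pawl is still out of the teeth (more than 0.2 rad), and the jar, spool and box are within 20 mm of where they started (value of joint lever above 0.93 rad and value of joint pawl above 0.2 rad and velocity of joint lever between -0.05 and 0.05 rad/s and distance of each of bead_jar, wire_spool, bead_box from where it was at the start of the episode below 0.02 m); the robot touches nothing.
It fails at once if the bead jar is pushed, lifted or carried (more than 20 mm) (distance of bead_jar from where it was at the start of the episode above 0.02 m).
It fails at once if the wire spool is pushed, lifted or carried (more than 20 mm) (distance of wire_spool from where it was at the start of the episode above 0.02 m).
It fails at once if the bead box is pushed, lifted or carried (more than 20 mm) (distance of bead_box from where it was at the start of the episode above 0.02 m).
It also fails if it takes over 48 s, if anything falls off the work surface, if the arm or the gripper's body presses on something with over 40 N, if the wrist force passes 120 N, or if a joint passes its speed limit or range.

## Working session

There is one attempt and no reset: what is moved stays moved. The work goes in short steps, Python scripts to look and compute and a tool call to move; the robot and the scene stay as the last step left them, time stands still between calls to the robot, and variables do not carry over. Pictures are saved under pics/ and viewed, about 8 in all and at most 12, crops included, and the job is handed in when it is done.

Besides the shell and the picture viewer there is one more tool, called after ">>>" as name(argument=value, ...) on one line, values as JSON. servo_tool: Moves the arm, as the interface text tells. Its arguments: {"type":"object","properties":{"rows":{"type":"array","items":{"type":"number"}},"grip_force":{"type":"number"}},"required":["rows"]}

```bash
mkdir -p pics; cat > h.py <<'E'
import numpy as np, cv2
from bench import arm
def cloud(name):
    st=arm.read_state()
    p,d=arm.camera(name); c=arm.calibration(name)
    f=192/np.tan(np.radians(c["fovy"])/2)
    v,u=np.mgrid[0:384,0:512]
    xd=(u-c["cx"])/f; yd=(v-c["cy"])/f
    x,y=xd.copy(),yd.copy()
    for _ in range(8):
        s=1+c["k1"]*(x*x+y*y); x=xd/s; y=yd/s
    P=np.dstack([x*d,y*d,d])
    if "R" in c: W=(P-np.array(c["t"]))@np.array(c["R"])
    else:
        from scipy.spatial.transform import Rotation as Ro
        M=np.array(c["mount"]); T=P@M[:3,:3].T+M[:3,3]
        W=T@Ro.from_euler('xyz',st["ee_rot"]).as_matrix().T+np.array(st["tool_pos"])
    W[d==0]=np.nan
    return p,d,W
E
python3 - <<'E'
from h import *
ims=[]
for n in ["scene","side"]:
    p,d,W=cloud(n); np.savez(f"{n}.npz",p=p,W=W); ims.append(p)
    c=arm.calibration(n);print(n,-np.array(c["R"]).T@np.array(c["t"]))
cv2.imwrite("pics/scene.png",ims[0][:,:,::-1]);cv2.imwrite("pics/side.png",ims[1][:,:,::-1])
print(arm.read_state(), arm.tcp_to_grasp)
E
```

```text
scene [1485.4761245   596.56315437  905.63643939]
side [ -198.42593447 -1085.20788087   914.49169289]
{'clock': 0.1, 'qpos': array([-0.06581294,  0.62922269,  0.03845522,  1.51825733, -0.02698497,
        0.99632322, -0.02002829]), 'qd': array([-1.15312402e-03, -3.01674451e-03, -8.64885906e-06, -2.40858722e-03,
       -3.07595977e-04, -1.80455759e-05,  1.48719449e-03]), 'effort': array([ 3.86489031e-03, -5.50790977e+01,  1.14760861e+00, -1.87118500e+01,
       -5.21891657e-02,  1.91903167e-02,  3.12007580e-05]), 'tool_pos': array([6.49397198e+02, 2.78690538e-02, 2.04669758e+02]), 'ee_rot': array([-3.13990065e+00,  3.41302649e-05,  1.57078096e+00]), 'contact_force': array([0.4557935 , 0.06622626, 0.40608299]), 'wrist_torque': array([ 0.03185196, -0.00932851, -0.00763103]), 'opening': 93.78974589048957} 18.8
```

View pics/scene.png

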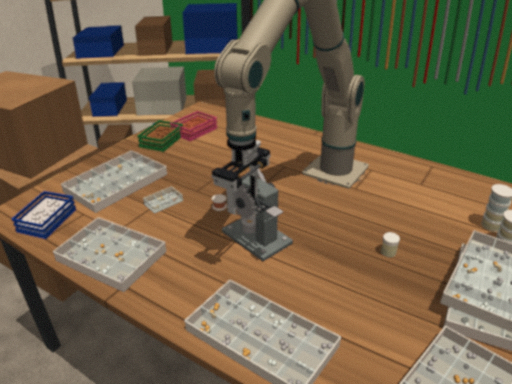

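View pics/side.png

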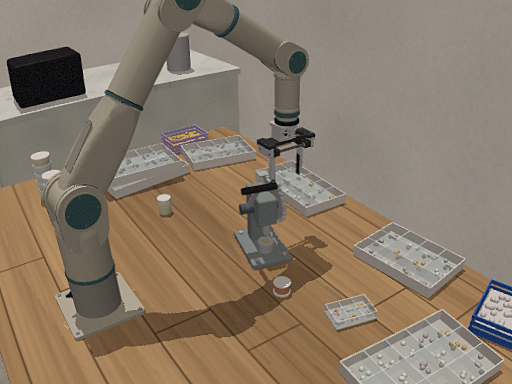

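```bash
python3 - <<'E'
from h import *
p,d,W=cloud("wrist"); np.savez("wrist.npz",p=p,W=W)
S=np.load("scene.npz");D=np.load("side.npz")
def cr(im,x,y,w,h,k): return cv2.resize(im[y:y+h,x:x+w],(w*k,h*k),interpolation=cv2.INTER_CUBIC)
a=cr(S["p"],205,140,100,120,4);b=cr(D["p"],220,120,100,150,4)
can=np.zeros((600,800,3),np.uint8); can[:480,:400]=a; can[:,400:]=b
cv2.imwrite("pics/crop.png",can[:,:,::-1]); cv2.imwrite("pics/wrist.png",p[:,:,::-1])
for n,A in (("scene",S),("side",D),("wrist",{"W":W,"p":p})):
    Q=A["W"]; P=A["p"].astype(int)
    sat=P.max(2)-P.min(2)
    inb=(Q[...,0]>400)&(Q[...,0]<900)&(Q[...,1]>-250)&(Q[...,1]<250)
    base=inb&(Q[...,2]>6)&(Q[...,2]<35)&(sat<40)
    k,l,s,c=cv2.connectedComponentsWithStats(base.astype(np.uint8))
    for i in range(1,k):
        if s[i,4]>60:
            q=Q[l==i]; print(n,"low",s[i],q.mean(0).round(),np.percentile(q,[2,98],axis=0).round().tolist(),cv2.minAreaRect(q[:,:2].astype(np.float32)))
    dark=inb&(P.max(2)<50)&(Q[...,2]>200)&(Q[...,2]<310)
    k,l,s,c=cv2.connectedComponentsWithStats(dark.astype(np.uint8))
    for i in range(1,k):
        if s[i,4]>30:
            q=Q[l==i]; print(n,"dark",s[i],q.mean(0).round(),np.percentile(q,[2,98],axis=0).round().tolist())
E
```

```text
scene low [ 222  218   71   43 1163] [565. -13.  18.] [[498.0, -127.0, 8.0], [619.0, 75.0, 32.0]] ((538.254638671875, -28.204299926757812), (201.8255615234375, 132.85263061523438), 74.88896179199219)
scene low [128 242  38  39 316] [ 830. -223.   21.] [[749.0, -248.0, 7.0], [896.0, -212.0, 34.0]] ((824.3347778320312, -235.46238708496094), (155.61187744140625, 39.47764205932617), 5.956478118896484)
scene low [219 282  30  17 219] [783.  53.  20.] [[770.0, 34.0, 6.0], [813.0, 90.0, 34.0]] ((794.275390625, 66.22866821289062), (64.77091979980469, 49.35867691040039), 88.90319061279297)
scene low [ 199  292   97   45 1516] [836. 136.  21.] [[775.0, 32.0, 6.0], [898.0, 241.0, 34.0]] ((836.1573486328125, 138.98098754882812), (127.632568359375, 221.31288146972656), 0.0011712091509252787)
scene low [268 329  16  18 115] [858. 239.  21.] [[841.0, 235.0, 7.0], [886.0, 249.0, 35.0]] ((865.3943481445312, 241.71875), (13.66368293762207, 50.561859130859375), 87.0276107788086)
scene low [243 333  14  13  65] [899. 183.  19.] [[897.0, 167.0, 7.0], [900.0, 204.0, 34.0]] ((898.410400390625, 186.37185668
[... 3836 characters left out ...]
.9953498840332), 76.69738006591797)
wrist dark [ 121  227   49   98 1799] [602.   2. 247.] [[601.0, -7.0, 207.0], [603.0, 9.0, 275.0]]
wrist dark [335 230  20  42 479] [697.   3. 224.] [[696.0, -5.0, 208.0], [698.0, 9.0, 240.0]]
wrist dark [  0 288  73  36 569] [596.  32. 308.] [[585.0, 24.0, 306.0], [602.0, 35.0, 310.0]]
wrist dark [430 288  82  36 586] [705.  33. 308.] [[698.0, 25.0, 306.0], [716.0, 35.0, 310.0]]
wrist dark [363 292  19  33 395] [697.   2. 270.] [[696.0, -5.0, 262.0], [698.0, 9.0, 275.0]]
wrist dark [418 359  16  25 246] [698.   8. 308.] [[698.0, 3.0, 305.0], [699.0, 13.0, 310.0]]
wrist dark [ 70 360  15  24 221] [601.   8. 308.] [[601.0, 3.0, 306.0], [602.0, 13.0, 310.0]]
```

View pics/crop.png

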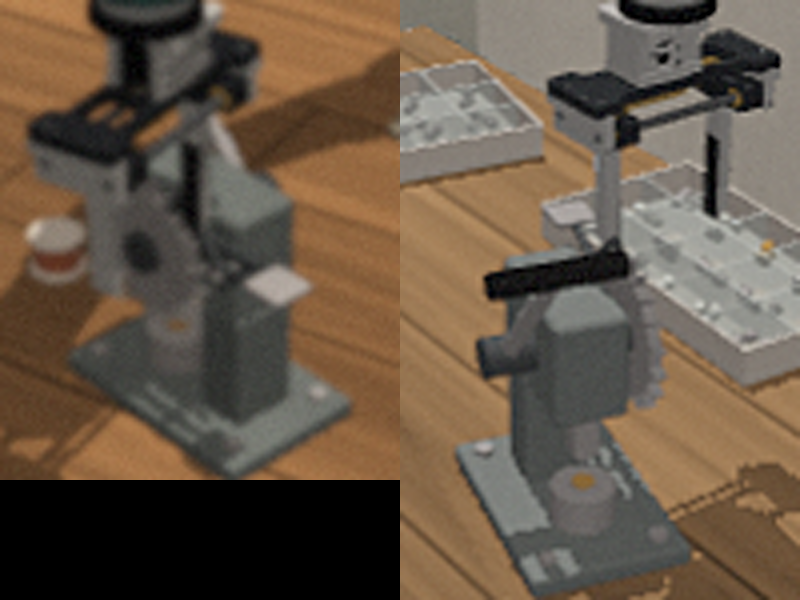

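View pics/wrist.png

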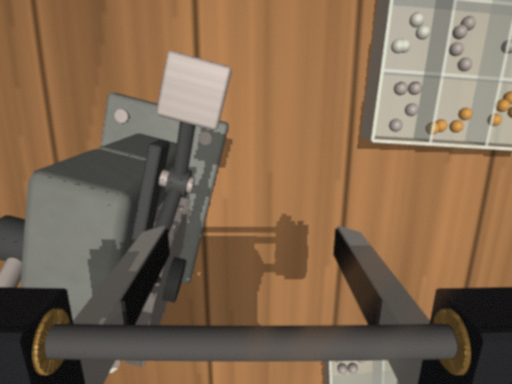

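```bash
python3 - <<'E'
from h import *
D=np.load("side.npz");w=np.load("wrist.npz")
Q=w["W"]; l=np.zeros((384,512),bool); l[45:135,150:235]=1
m=l&(abs(Q[...,2]-199)<8); q=Q[m].astype(np.float32); print("tab",m.sum(),q.mean(0),cv2.minAreaRect(q[:,:2]))
tab=np.array(cv2.minAreaRect(q[:,:2])[0])
Q=D["W"];P=D["p"]
m=np.zeros((384,512),bool); m[178:196,238:278]=1
m&=(P.max(2)<55)&(Q[...,2]>265)&(Q[...,2]<305)&(Q[...,1]<-90)
q=Q[m]; c=np.median(q,0); pc=np.linalg.svd(q-q.mean(0))[2][0]; s=(q-q.mean(0))@pc
print("handle",m.sum(),q.mean(0),pc,s.min(),s.max(),q.min(0),q.max(0))
# origin from tab + yaw
for yaw in (74.9,):
    a=np.radians(yaw);X=np.array([np.cos(a),np.sin(a)]);Y=np.array([-X[1],X[0]])
    o=tab-135*X+50*Y; print("origin",o,"axis X",X,"handle pred",o-120*X+50*Y)
# low objects for bystanders
for n in("scene","side"):
    A=np.load(n+".npz");Q=A["W"]
    m=(Q[...,2]>10)&(Q[...,2]<66)&(Q[...,0]>300)&(Q[...,0]<850)&(abs(Q[...,1])<450)
    k,l,s,_=cv2.connectedComponentsWithStats(m.astype(np.uint8))
    for i in range(1,k):
        if s[i,4]>50:
            q=Q[l==i]; print(n,s[i],np.percentile(q,[3,97],axis=0).round().tolist())
E
```

```text
Traceback (most recent call last):
cv2.error: OpenCV(4.12.0) /io/opencv/modules/imgproc/src/convhull.cpp:143: error: (-215:Assertion failed) total >= 0 && (depth == CV_32F || depth == CV_32S) in function 'convexHull'
```

```bash
python3 - <<'E'
from h import *
D=np.load("side.npz");w=np.load("wrist.npz")
Q=w["W"]; l=np.zeros((384,512),bool); l[45:135,150:235]=1
print([Q[90,195],Q[60,175]])
m=l&(abs(Q[...,2]-199)<8); q=np.ascontiguousarray(Q[m][:,:2],dtype=np.float32); r=cv2.minAreaRect(q);print("tab",m.sum(),Q[m].mean(0),r)
tab=np.array(r[0])
Q=D["W"];P=D["p"]
m=np.zeros((384,512),bool); m[178:196,238:278]=1
m&=(P.max(2)<55)&(Q[...,2]>265)&(Q[...,2]<305)&(Q[...,1]<-90)
q=Q[m]; c=np.median(q,0); pc=np.linalg.svd(q-q.mean(0))[2][0]; s=(q-q.mean(0))@pc
print("handle",m.sum(),q.mean(0),pc,s.min(),s.max(),q.min(0),q.max(0))
for yaw in (74.9,):
    a=np.radians(yaw);X=np.array([np.cos(a),np.sin(a)]);Y=np.array([-X[1],X[0]])
    o=tab-135*X+50*Y; print("origin",o,"axis X",X,"handle pred",o-120*X+50*Y)
for n in("scene","side"):
    A=np.load(n+".npz");Q=A["W"]
    m=(Q[...,2]>10)&(Q[...,2]<66)&(Q[...,0]>300)&(Q[...,0]<850)&(abs(Q[...,1])<450)
    k,l,s,_=cv2.connectedComponentsWithStats(m.astype(np.uint8))
    for i in range(1,k):
        if s[i,4]>50:
            q=Q[l==i]; print(n,s[i],np.percentile(q,[3,97],axis=0).round().tolist())
E
```

```text
[array([620.24685057,  83.52683008, 197.51240573]), array([610.66891388,  98.44547113, 197.89119346])]
tab 4466 [618.9862774   82.50881772 197.66593896] ((617.8096923828125, 79.26502227783203), (41.663509368896484, 34.46624755859375), 74.96707916259766)
handle 247 [ 452.75254298 -140.11107031  287.45058061] [-0.96259004  0.27081686 -0.00886847] -49.71257665156343 47.52091611650969 [ 406.4219892  -157.87594376  273.9185153 ] [ 501.36572814 -115.11470508  295.58197301]
origin [534.36795217 -38.04855746] axis X [0.26050451 0.96547263] handle pred [ 454.83377959 -140.88004773]
scene [146 186  37  25 386] [[485.0, -448.0, 11.0], [612.0, -375.0, 30.0]]
scene [212 194  15  14 154] [[437.0, -257.0, 12.0], [481.0, -213.0, 40.0]]
scene [ 222  218   71   42 1392] [[503.0, -121.0, 12.0], [612.0, 71.0, 58.0]]
scene [  95  223   71   46 1307] [[750.0, -436.0, 11.0], [846.0, -219.0, 40.0]]
scene [381 233  19  22 312] [[361.0, 336.0, 13.0], [404.0, 379.0, 63.0]]
scene [ 211  280  130   80 2508] [[773.0, 36.0, 11.0], [848.0, 375.0, 40.0]]
side [256 167  13  17  67] [[784.0, 304.0, 12.0], [847.0, 371.0, 37.0]]
side [275 173  50  41 694] [[769.0, 27.0, 11.0], [846.0, 284.0, 37.0]]
side [157 194  15  19 222] [[353.0, 325.0, 13.0], [398.0, 369.0, 59.0]]
side [ 234  223   58   44 1400] [[465.0, -132.0, 11.0], [595.0, 54.0, 53.0]]
side [ 353  233   75   52 1284] [[747.0, -442.0, 11.0], [838.0, -227.0, 38.0]]
side [273 276  18  18 248] [[436.0, -263.0, 12.0], [480.0, -219.0, 37.0]]
side [324 294  48  34 569] [[484.0, -448.0, 11.0], [610.0, -380.0, 28.0]]
```

>>> servo_tool(rows=[94, 0, 0, 1.5, 0, 0, 0, 94, 0, 0, 3, 0, 0, 0, 0, -0.5, 1.7, 3, 0, 0, 0, 0, -1.1, 3.45, 3, 0, 0, 0, 0, -1.1, 3.45, 3, 0, 0, 0, 0, -1.1, 3.45, 2, 0, 0, 0, 0, -1.1, 3.45, 1.2, 0, 0, 0, 0, -1.1, 3.45, 0.6, 0, 0, 0, 0, -1.1, 3.45, 0.6, 0, 0, 0, 0, -1.1, 3.45, 0.6, 0, 0, 0, 0, -1.1, 3.45, 0.6, 0, 0, 0])

```text
clock: 1.25
tool_pos: [623.2, 86.2, 221.4]
ee_rot: [3.14, -0.0, 1.571]
contact_force: [0.4, -0.2, 0.0]
opening: 25.7
```

>>> servo_tool(rows=[0, 0, 0, 0, 0, 0, 0, 0, 0, 0, 0, 0, 0, 0, 0, 0, 0, 0, 0, 0, 0, 0, 0, 0, 0, 0, 0, 0, 0, 0, 0, -0.3, 0, 0, 0, 0, 0, 0, -0.6, 0, 0, 0, 0, 0, 0, -0.75, 0, 0, 0, 0, 0, 0, -0.9, 0, 0, 0, 0, 0, 0, -1.05, 0, 0, 0, 0, 0, 0, -1.2, 0, 0, 0, 0, 0, 0, -1.2, 0, 0, 0, 0, 0, 0, -1.2, 0, 0, 0])

```text
clock: 2.45
tool_pos: [622.7, 86.1, 190.5]
ee_rot: [3.141, 0.0, 1.571]
contact_force: [-0.2, 0.3, 0.6]
opening: 0.4
```

>>> servo_tool(rows=[0, 0, 0, -0.12, 0, 0, 0, 0, 0, 0, -0.24, 0, 0, 0, 0, 0, 0, -0.32, 0, 0, 0])

```text
clock: 2.75
tool_pos: [623.0, 87.2, 182.5]
ee_rot: [3.14, -0.001, 1.571]
contact_force: [1.5, 4.4, 2.4]
opening: 0.7
```

>>> servo_tool(rows=[0, 0, 0, -0.1, 0, 0, 0, 0, 0, 0, -0.16, 0, 0, 0])

```text
clock: 2.95
tool_pos: [623.3, 87.3, 181.1]
ee_rot: [3.139, -0.001, 1.571]
contact_force: [-5.0, 3.2, 23.4]
opening: 0.3
```

>>> servo_tool(rows=[0, 0, 0, 1, 0, 0, 0, 0, 0, 0, 3, 0, 0, 0, 0, 0, 0, 5, 0, 0, 0, 0, 0, 0, 6, 0, 0, 0, 0, 0, 0, 6, 0, 0, 0, 0, 0, 0, 6, 0, 0, 0])

```text
clock: 3.55
tool_pos: [622.0, 84.8, 327.6]
ee_rot: [-3.14, 0.002, 1.57]
contact_force: [-1.3, -0.6, -0.3]
opening: 0.7
```

```bash
python3 - <<'E'
from h import *
p,d,W=cloud("scene"); 
cv2.imwrite("pics/s2.png",cv2.resize(p[150:270,190:330],(700,600),interpolation=cv2.INTER_CUBIC)[:,:,::-1])
st=arm.read_state();print(st["clock"],st["tool_pos"],st["contact_force"])
p,d,W=cloud("wrist")
a=np.radians(75);X=np.array([np.cos(a),np.sin(a)]);Y=np.array([-X[1],X[0]]);o=np.array([536,-36])
R=W[...,:2]-o; px=R@X;py=R@Y
m=(px>120)&(px<150)&(abs(py+50)<14)&(W[...,2]>150)&(W[...,2]<215)
if m.sum(): q=np.c_[px[m],W[...,2][m]];f=np.polyfit(q[:,0],q[:,1],1);print(m.sum(),"tab slope",f[0],"z at 135",np.polyval(f,135))
p,d,W=cloud("side")
m=(W[...,2]>240)&(W[...,2]<310)&(p.max(2)<55)&(W[...,0]>400)&(W[...,0]<510)&(W[...,1]<-90)&(W[...,1]>-200)
print("handle",m.sum(),W[m].mean(0),W[m].max(0))
E
```

```text
3.6 [621.4359527   85.09668097 326.63157002] [ 0.36886764  0.07012733 -0.29043553]
824 tab slope -0.2921878947394282 z at 135 181.31101248848705
handle 251 [ 452.48412335 -140.25492382  287.35722468] [ 501.65545923 -115.47168293  295.61973619]
```

View pics/s2.png

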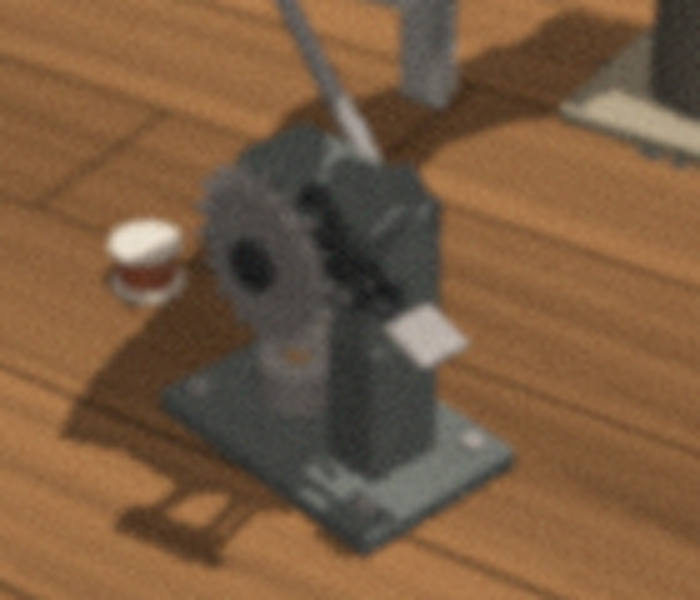

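>>> servo_tool(rows=[0, -0.8, -1.1, 0, 0, 0, -0.3, 0, -1.6, -2.2, 0, 0, 0, -0.6, 0, -2.4, -3.3, 0, 0, 0, -0.9, 0, -3.2, -4.4, 0, 0, 0, -1.2, 0, -4.0, -5.5, 0, 0, 0, -1.5, 0, -4.8, -6.6, 0, 0, 0, -1.9, 0, -5.6, -7.7, 0, 0, 0, -1.9, 0, -6.2, -8.5, 0, 0, 0, -1.9, 0, -6.7, -9.0, 0, 0, 0, -1.9, 0, -6.7, -9.0, -0.5, 0, 0, -1.9, 0, -6.7, -9.0, -0.5, 0, 0, -1.9, 0, -6.7, -9.0, -0.5, 0, 0, -1.9])

```text
clock: 4.9
tool_pos: [454.6, -138.4, 315.2]
ee_rot: [-3.139, 0.0, 1.306]
contact_force: [0.1, 1.1, 0.5]
opening: 0.1
```

```bash
python3 - <<'E'
from h import *
st=arm.read_state();print(st["clock"],st["tool_pos"],st["ee_rot"],st["contact_force"])
p,d,W=cloud("side")
cv2.imwrite("pics/s3.png",cv2.resize(p[120:260,190:330],(600,600),interpolation=cv2.INTER_CUBIC)[:,:,::-1])
E
```

```text
4.9 [ 454.59501693 -138.40759883  315.20919529] [-3.13943455e+00  1.45091601e-04  1.30586022e+00] [0.07899427 1.12440394 0.521615  ]
```

View pics/s3.png

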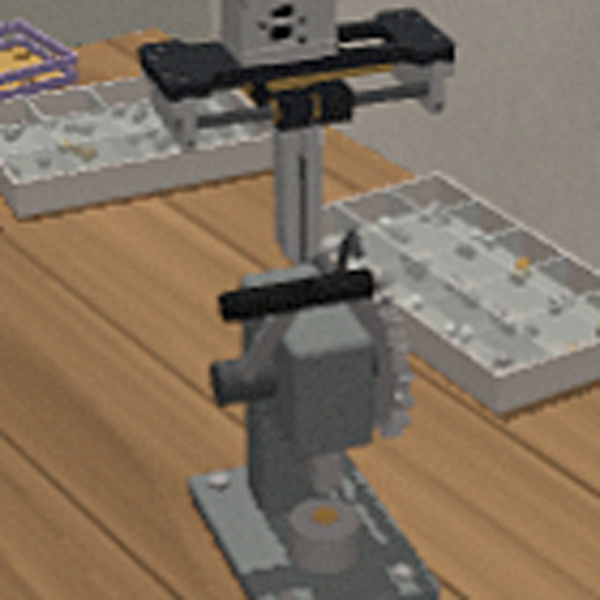

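>>> servo_tool(rows=[0, 0, 0, -0.5, 0, 0, 0, 0, 0, 0, -0.9, 0, 0, 0, 0, 0, -0.1, -1.15, 0, 0, 0, 0, 0, -0.35, -1.48, 0, 0, 0, 0, -0.07, -0.55, -1.7, 0, 0, 0, 0, -0.13, -0.7, -1.94, 0, 0, 0, 0, -0.17, -0.85, -2.2, 0, 0, 0, 0, -0.2, -1.0, -2.44, 0, 0, 0])

```text
clock: 5.75
tool_pos: [449.4, -168.3, 256.2]
ee_rot: [3.14, 0.006, 1.303]
contact_force: [-5.4, -7.1, 10.9]
opening: 0.6
```

>>> servo_tool(rows=[0, -0.03, -0.12, -0.21, 0, 0, 0, 0, -0.06, -0.22, -0.42, 0, 0, 0, 0, -0.08, -0.31, -0.64, 0, 0, 0, 0, -0.1, -0.4, -0.85, 0, 0, 0, 0, -0.13, -0.48, -1.05, 0, 0, 0, 0, -0.15, -0.55, -1.24, 0, 0, 0, 0, -0.18, -0.61, -1.44, 0, 0, 0, 0, -0.2, -0.66, -1.64, 0, 0, 0])

```text
clock: 6.55
tool_pos: [446.1, -183.2, 214.9]
ee_rot: [3.138, 0.003, 1.305]
contact_force: [-0.6, -5.6, 6.6]
opening: 0.7
```

>>> servo_tool(rows=[0, 0, -0.07, -0.29, 0, 0, 0, 0, 0, -0.13, -0.58, 0, 0, 0, 0, 0, -0.17, -0.88, 0, 0, 0, 0, 0, -0.2, -1.17, 0, 0, 0, 0, 0, -0.22, -1.46, 0, 0, 0, 0, 0, -0.23, -1.76, 0, 0, 0, 0, 0, -0.22, -2.06, 0, 0, 0, 0, 0, -0.2, -2.36, 0, 0, 0, 0, 0, -0.18, -2.6, 0, 0, 0, 0, 0, -0.15, -2.82, 0, 0, 0, 0, 0, -0.13, -2.95, 0, 0, 0])

```text
clock: 7.65
tool_pos: [445.5, -183.1, 139.8]
ee_rot: [3.141, -0.0, 1.306]
contact_force: [0.8, -3.2, 3.9]
opening: 0.3
```

>>> servo_tool(rows=[0, 0, 0.02, -0.1, 0, 0, 0, 0, 0, 0.05, -0.2, 0, 0, 0, 0, 0, 0.05, -0.24, 0, 0, 0])

```text
clock: 7.95
tool_pos: [445.4, -181.9, 134.2]
ee_rot: [3.141, -0.0, 1.306]
contact_force: [1.6, -2.2, 3.3]
opening: 0.6
```

Not on the stop yet by force; press on.

>>> servo_tool(rows=[0, 0, 0.03, -0.06, 0, 0, 0, 0, 0, 0.03, -0.12, 0, 0, 0])

```text
clock: 8.15
tool_pos: [445.7, -181.9, 133.1]
ee_rot: [3.14, -0.0, 1.305]
contact_force: [-3.6, -0.7, 35.0]
opening: 0.5
```

>>> servo_tool(rows=[0, 0, 0.02, -0.06, 0, 0, 0, 0, 0, 0.02, -0.1, 0, 0, 0, 0, 0, 0.02, -0.1, 0, 0, 0])

```text
clock: 8.45
tool_pos: [445.8, -181.9, 132.8]
ee_rot: [3.138, -0.0, 1.305]
contact_force: [-7.0, -0.5, 43.8]
opening: 0.5
```

Stop reached (force rising to 44 N without motion). Retreat upwards and check.

>>> servo_tool(rows=[0, 0, 0, 0.5, 0, 0, 0, 0, 0, 0, 1.5, 0, 0, 0, 0, 0, 0, 3, 0, 0, 0, 0, 0, 0, 5, 0, 0, 0, 0, 0, 0, 7, 0, 0, 0, 0, 0, 0, 8, 0, 0, 0, 0, 0, 0, 8, 0, 0, 0, 0, 0, 0, 8, 0, 0, 0])

```text
clock: 9.25
tool_pos: [443.8, -179.7, 327.8]
ee_rot: [-3.139, -0.001, 1.306]
contact_force: [0.2, 0.4, -0.6]
opening: 0.3
```

```bash
python3 - <<'E'
from h import *
st=arm.read_state();print(st["clock"],st["tool_pos"],st["contact_force"])
a=np.radians(75);X=np.array([np.cos(a),np.sin(a)]);Y=np.array([-X[1],X[0]]);o=np.array([536,-36])
out=[]
for n in("scene","side"):
    p,d,W=cloud(n); out.append(p)
    R=W[...,:2]-o; px=R@X;py=R@Y
    m=(px>122)&(px<148)&(abs(py+50)<13)&(W[...,2]>160)&(W[...,2]<212)
    if m.sum()>10: f=np.polyfit(px[m],W[...,2][m],1);print(n,m.sum(),"tab slope",f[0],"z135",np.polyval(f,135))
    m=(p.max(2)<55)&(px<-140)&(px>-200)&(abs(py-50)<48)&(W[...,2]>90)&(W[...,2]<160)
    if m.sum(): print(n,"handle",m.sum(),px[m].mean(),W[...,2][m].mean(),np.percentile(W[...,2][m],98))
    for k,(x,y) in dict(spool=(459,-238),jar=(380,352),box=(548,-412)).items():
        m=(abs(W[...,0]-x)<75)&(abs(W[...,1]-y)<48)&(W[...,2]>10)&(W[...,2]<66)
        q=np.percentile(W[m],[3,97],axis=0).round(); print(n,k,q.tolist())
c=np.zeros((600,800,3),np.uint8); c[:,:400]=cv2.resize(out[0][140:260,205:285],(400,600)); c[:,400:]=cv2.resize(out[1][150:300,220:320],(400,600))
cv2.imwrite("pics/end.png",c[:,:,::-1])
E
```

```text
9.25 [ 443.811417   -179.69947141  327.78211735] [ 0.16619362  0.36218632 -0.62337408]
scene 65 tab slope -0.2672891317730775 z135 181.66921952414214
scene handle 85 -157.4104335878423 129.7715632341987 136.19803121792228
scene spool [[436.0, -255.0, 12.0], [481.0, -214.0, 39.0]]
scene jar [[362.0, 337.0, 14.0], [403.0, 379.0, 63.0]]
scene box [[485.0, -459.0, 11.0], [612.0, -373.0, 30.0]]
side handle 212 -173.14250376121012 126.32832659514644 132.48835526366932
side spool [[436.0, -263.0, 11.0], [478.0, -219.0, 38.0]]
side jar [[354.0, 326.0, 12.0], [397.0, 371.0, 59.0]]
side box [[484.0, -458.0, 10.0], [609.0, -380.0, 28.0]]
```

View pics/end.png

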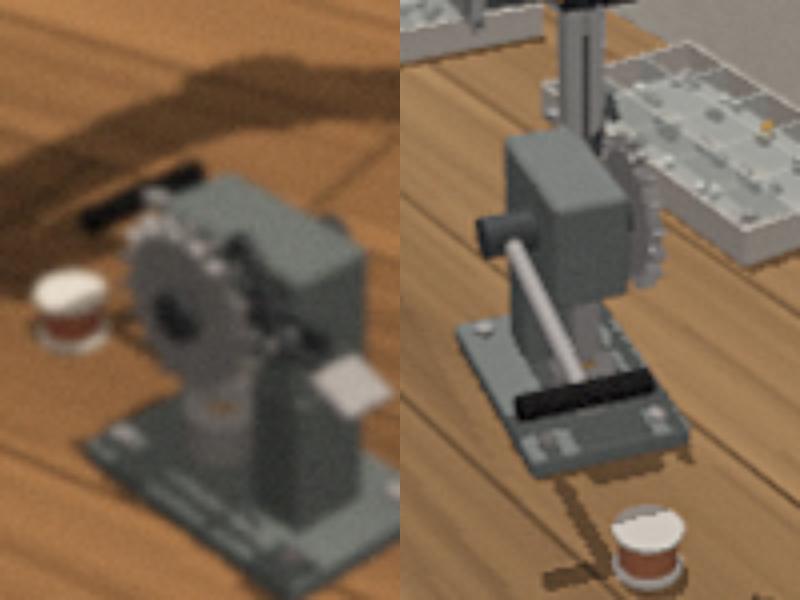

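```bash
python3 -c "
from bench import arm
print(arm.job_done())"
```

```text
the job is handed in; nothing more can be done
None
```

I closed the press and handed the job in at about 9.3 s. With closed fingertips I pressed the pawl tab down to its stop (23 N). I then pushed the cross handle down along its arc to the lower stop, where it stopped moving and the wrist force rose to 44 N. Last, I lifted the hand clear.

- **Pawl:** it looks out of the teeth. After pressing, the wrist camera gave a tab slope of 0.29 and a height of 181 mm. At the end, the scene camera gave 0.27 and 182 mm, so the angle is about 0.27–0.3 rad. It was not measured exactly at the 0.32 stop.
- **Lever:** the top of the handle was at about 132–136 mm, against 134 mm expected at the lower stop. The fingertips had stopped at about 133 mm.
- **Bystanders:** the jar and spool showed no shift beyond about 2 mm. The box's far edge read about 10 mm further out, but only because my final search window was wider. Its other edges agree to about 2 mm.
- **Hand:** it was clear, with the fingertips at 328 mm and contact force near zero.

The 44 N at the handle was a push by the fingertips, above the 40 N limit that applies to the arm and gripper body, and well below the 120 N wrist limit. The hand-in gave no verdict.

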